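Find the key that unlocks the tool stand

TASK

The comb bar of the tool stand is locked, and only one of the three keys fits: try the keys in the lock, starting with whichever you like, each pushed fully home and turned clockwise without force, until one swings the red latch fully open. Then take the key out and leave all three keys hanging upright by their crossbars on the two-rail key rack, and push the comb bar's black post towards the lock until the bar is fully open. Leave the tool holders and the other things on the worktop where they are.

Things in the scene. Friction and masses are not known exactly. Their poses are not given: they have to be found in the camera images.
- lock (a point): keyhole centre on top of the round grey lock (fixed, 132 mm dia., top 38 mm above worktop); z up, +y towards the tool holders. Slot 16 mm wide, from 8 mm behind to 58 mm ahead along +y: a key enters upright, bit to +y, with 2 mm play. Fully home its grip point is 65 mm straight above this point (tip 35 mm below). It turns clockwise from above, and comes out only turned back.
- stand: black slotted stand and lock, fixed; origin under lock, same axes. Exactly one of the three keys fits, a different one each time; nothing outside shows which. Only when fully home can a key turn: a wrong one stops at a ward within 25 degrees (do not force it), the right one goes 80 degrees with about 0.1 N m and swings the latch, which stays when the key is turned back.
- latch (a joint): turn of the red fan-shaped latch cam at the foot of the lock, rad, clockwise from above: 0 locked (cam before the comb bar's end), 1.45 open stop. It follows the right key, lagging up to 0.12 rad; below about 0.95 it still blocks the bar. Friction holds it where it is left.
- bar (a joint): slide of the steel comb bar in front of the tool holders, m: 0 shut (its tabs stand before the holders), 0.030 fully open at its stop. It opens towards the lock (-y of lock) with about 2 N; friction keeps it in place.
- bar_post (a point): black upright push post of the comb bar, 18 mm dia., 16 to 78 mm above the worktop; point on its axis at 55 mm, moves with the bar; axes as lock. The worktop is free in front of it (-x) and on its +y side; the bar with its 77 mm high tabs lies from 43 mm behind it (+x).
- rack_top (a point): key rack, fixed: two rails along y, 320 mm long, 16 mm wide, gap 40 mm; point mid-gap at the rails' top, 90 mm above worktop, z up. A key hangs with shank in the gap, bit to +y, crossbar across both rails, grip point 28 mm above this one. Lower it from above, 75 mm or more from the next key, up to 140 mm from the middle. Two hang there at first; y = +120 mm is free.
- key_yellow_grip (a point): yellow T-key; point at the centre of its grip fin (12 mm thick along y, 40 wide along x, 34 tall), 100 mm above its tip; z up. Crossbar along x 100 x 12 mm, underside 28 mm below point. Shank 12 mm dia. down to the tip. Bit 8 mm thick, from the shank to 55 mm along +y, 76-92 mm below point. Collar 28 mm dia. 59-65 mm below point rests on the lock's top. 0.14-0.24 kg.
- key_green_grip (a point): green T-key; point at the centre of its grip fin (12 mm thick along y, 40 wide along x, 34 tall), 100 mm above its tip; z up. Crossbar along x 100 x 12 mm, underside 28 mm below point. Shank 12 mm dia. down to the tip. Bit 8 mm thick, from the shank to 55 mm along +y, 76-92 mm below point. Collar 28 mm dia. 59-65 mm below point rests on the lock's top. 0.14-0.24 kg.
- key_orange_grip (a point): orange T-key; point at the centre of its grip fin (12 mm thick along y, 40 wide along x, 34 tall), 100 mm above its tip; z up. Crossbar along x 100 x 12 mm, underside 28 mm below point. Shank 12 mm dia. down to the tip. Bit 8 mm thick, from the shank to 55 mm along +y, 76-92 mm below point. Collar 28 mm dia. 59-65 mm below point rests on the lock's top. 0.14-0.24 kg. Starts fully home in the lock.
- plate_center (a point): blue aluminium fixture plate, 120 x 90 x 15 mm, loose; its centre; leave alone
- scraper_center (a point): red-handled scraper, about 200 mm long, loose; leave alone
- screw_center (a point): knurled brass thumb screw, 32 mm diameter, 45 mm tall, standing; leave alone
- oil: white oil bottle, 64 mm diameter, 170 mm tall, loose; origin under its centre; leave alone
- holder1_center (a point): turning tool holder, 28 x 46 mm, 112 mm tall with its bit, loose, upright in the black slotted stand; centre 74 mm above the worktop; leave it in its slot
- holder2_center (a point): turning tool holder, 28 x 46 mm, 112 mm tall with its bit, loose, upright in the black slotted stand; centre 74 mm above the worktop; leave it in its slot
- holder3_center (a point): turning tool holder, 28 x 46 mm, 112 mm tall with its bit, loose, upright in the black slotted stand; centre 74 mm above the worktop; leave it in its slot
- holder4_center (a point): turning tool holder, 28 x 46 mm, 112 mm tall with its bit, loose, upright in the black slotted stand; centre 74 mm above the worktop; leave it in its slot
- holder5_center (a point): turning tool holder, 28 x 46 mm, 112 mm tall with its bit, loose, upright in the black slotted stand; centre 74 mm above the worktop; leave it in its slot
Not all that is in view belongs to the job. Leave any pink look-alike of the part that bears key_yellow_grip alone.

How it is judged (in metres and radians):
On the way, in this order (a step that is already met when the one before it is completed fails the run):
1. a key that is fully home in the lock has turned with the latch to (nearly) fully open, 63 degrees or more (value of joint latch above 1.1 rad and ((horizontal distance between key_yellow_grip and lock below 0.01 m and height (world z) of key_yellow_grip below 0.108 m and angle between the y axis of key_yellow_grip and the y axis of lock, either way round above 1 rad) or (horizontal distance between key_green_grip and lock below 0.01 m and height (world z) of key_green_grip below 0.108 m and angle between the y axis of key_green_grip and the y axis of lock, either way round above 1 rad) or (horizontal distance between key_orange_grip and lock below 0.01 m and height (world z) of key_orange_grip below 0.108 m and angle between the y axis of key_orange_grip and the y axis of lock, either way round above 1 rad))), for 0.05 s.
2. the comb bar is pushed open, 24 mm or more (value of joint bar above 0.024 m), for 0.1 s.
At the end, for the whole second after the job is handed in: The latch is open (over 1.1 rad), the comb bar is open (over 24 mm of 30), and all three keys hang on the rack: grip site within 20 mm of the middle of the gap, within 160 mm of the rack's middle along the rails, 20 to 36 mm above the rails' top, upright within 0.15 rad (value of joint latch above 1.1 rad and value of joint bar above 0.024 m and x of key_yellow_grip in the frame of rack_top between -0.02 and 0.02 m and y of key_yellow_grip in the frame of rack_top between -0.16 and 0.16 m and z of key_yellow_grip in the frame of rack_top between 0.02 and 0.036 m and angle between each of key_yellow_grip, key_green_grip, key_orange_grip's own z axis and vertical below 0.15 rad and x of key_green_grip in the frame of rack_top between -0.02 and 0.02 m and y of key_green_grip in the frame of rack_top between -0.16 and 0.16 m and z of key_green_grip in the frame of rack_top between 0.02 and 0.036 m and x of key_orange_grip in the frame of rack_top between -0.02 and 0.02 m and y of key_orange_grip in the frame of rack_top between -0.16 and 0.16 m and z of key_orange_grip in the frame of rack_top between 0.02 and 0.036 m); the robot touches nothing.
It fails at once if a tool holder or another bystander is shifted more than 25 mm (distance of any of plate_center, scraper_center, screw_center, oil, holder1_center, holder2_center, holder3_center, holder4_center, holder5_center from where it was at the start of the episode above 0.025 m).
It also fails if it takes over 72 s, if anything falls off the work surface, if the arm or the gripper's body presses on something with over 40 N, if the wrist force passes 120 N, or if a joint passes its speed limit or range.

ROBOT

A 6-joint arm with a two-finger parallel gripper is mounted at the origin on the work surface. World frame = base frame: x ahead of the robot, y to its left, z up, the work surface at z = 0. Lengths are in mm, angles in rad, forces in N, time in s.
With the tool pointing down it reaches from about 350 to 775 mm from the base axis. Payload 7.3 kg.
Tool frame: the origin (TCP) lies midway between the tips of the shut fingers; the grasp point (between the pads) lies 19 mm behind it; z points along the fingers, x is the direction in which the jaws open and shut, and the axes are right-handed (so a half turn about z gives the same grasp; the last joint's range is limited). The gripper opens to 92 mm and grips with 3 to 60 N. Pads are 19 mm wide; open, the fingers measure 130 mm over their backs; the gripper's body (75 mm by 190 mm) begins 47 mm behind the grasp point.
Start: joints at [-1.276, 0.342, 1.524, -0, 1.275, -0.146], TCP at [224.023, -474.828, 197.941] pointing down, gripper open.
Joint ranges: [-2.53, 2.53], [-0.77, 2.02], [0.04, 2.7], [-1, 4.14], [0.28, 2.66], [-3.11, 3.11]. Speed limits (rad/s): [2.57, 2.57, 3.14, 3.14, 3.14, 3.14].

INTERFACE

Orientations are given as [roll, pitch, yaw] about the fixed x, y, z axes, in that order (R = Rz(yaw) Ry(pitch) Rx(roll)).
In Python, from plant import bot gives the robot as it stands.
- The arm moves only by the shell command python3 -m pendant 'ROWS' [OPENING]. ROWS is JSON, a list of rows, each an object with "linear": the shift along the world's x, y, z in mm, a list of three; "twist": the turn about the world's z in degrees. In form: [{"linear": [x, y, z], "twist": twist}, ...]. A call has 1 to 20 rows; each row is the pose to reach, as a shift and turn from the pose commanded when the call began; what a row does not reach only later rows make up. A row lasts 1/8 s, in which the tool goes at most 62.5 mm and 10.7 degrees, less where a joint would pass 70% of its speed; a pose out of reach is approached as far as the arm can. A call with a gripper value outside its range is refused whole. OPENING is the closure in counts, from 0 (fully open) to 255 (shut), set as the call begins (- or left out, the last holds). The fingers move at their own pace and stop on an object; the grip force is fixed at half the most. Time passes only in rows, so rows that repeat a pose let the fingers close. It gives the time, the measured TCP pose, the force and the opening at its end, in the units of the state.
- bot.get_obs(): the state, without advancing time (a new reading comes with each control period).
- bot.capture(name): name is "scene" or "top" or "wrist"; returns a dict with "frame" (480x640x3 uint8, blue, green, red), "z_map" (480x640 float32, mm along the optical axis (not along the pixel's ray), 0 where there is no reading), "fx", "fy", "cx", "cy" (pixels), "rvec" (rotation vector, rad) and "tvec" (3), from world to camera coordinates, as OpenCV has them. Camera axes: x right, y down, z forward; pixel columns grow to the right and rows downward; lengths in mm; the calibration is good to about 2 mm. A picture is of the moment at which its call begins.
- bot.close_job(): hands the job in, once; it reports no verdict.
The state is a dict: "time": time; "joint_positions": joint angles; "dq": joint speeds; "tau": joint torques, N m; "tool_pos": TCP position; "tcp_rot": TCP orientation; "contact_force": force on the tool from outside, world axes, zero at the start; "moment": the same for the moment, N m; "grip_width": finger opening in mm.
Only numpy, scipy, OpenCV 4.12 (cv2) and the standard library are available. Lean on these libraries where they do the work, as an engineer would, in place of code of your own. Each camera call takes 0.05 s, during which the arm holds its last target. There are 200 camera calls.

## Working session

There is one attempt and no reset: what is moved stays moved. The work goes in short steps, Python scripts to look and compute and a shell command to move; the robot and the scene stay as the last step left them, time stands still between calls to the robot, and variables do not carry over. Pictures are saved under pics/ and viewed, about 8 in all and at most 12, crops included, and the job is handed in when it is done.

```bash
ls; mkdir -p pics; cat > h.py <<'E'
import numpy as np, cv2
from plant import bot
def cap(n):
    c=bot.capture(n); c['R']=cv2.Rodrigues(np.array(c['rvec'],float))[0]; c['t']=np.array(c['tvec'],float).ravel(); return c
def cloud(c):
    z=c['z_map'].astype(float); v,u=np.mgrid[:480,:640]
    P=np.stack([(u-c['cx'])/c['fx']*z,(v-c['cy'])/c['fy']*z,z],-1)
    W=(P-c['t'])@c['R']; W[z<=0]=np.nan; return W
def ray(c,u,v,h):
    d=c['R'].T@np.array([(u-c['cx'])/c['fx'],(v-c['cy'])/c['fy'],1]); o=-c['R'].T@c['t']
    return o+d*(h-o[2])/d[2]
E
python3 - <<'E'
from h import *
import pickle
print(bot.get_obs())
D={}
for n in('scene','top'):
    c=cap(n); D[n]=c; cv2.imwrite(f'pics/{n}0.png',c['frame']); print(n,c['fx'],-c['R'].T@c['t'],c['R'][2])
pickle.dump(D,open('d0.pkl','wb'))
E
```

```text
pics
{'time': 0.0, 'joint_positions': array([-1.27603554e+00,  3.42749795e-01,  1.52504677e+00,  1.89438256e-05,
        1.27539208e+00, -1.45986416e-01]), 'dq': array([-0.00061215,  0.0006955 , -0.00096467, -0.00060404,  0.00155919,
       -0.00137379]), 'tau': array([-1.11443722e-03, -4.31248212e+01, -2.44212538e+01,  7.17292889e-02,
        5.61598269e-02, -1.34935053e-04]), 'tool_pos': array([ 223.86918017, -474.3634679 ,  197.22056803]), 'tcp_rot': array([-3.14134256e+00,  1.57638158e-03, -1.13005446e+00]), 'contact_force': array([-0.24813703,  0.50871323, -0.08451673]), 'moment': array([-0.0130676 ,  0.03484195,  0.04733936]), 'grip_width': 91.76058581052321}
scene 603.71876296397 [1397.80056887  742.65268891 1108.71822578] [-0.56693435 -0.49706622 -0.65689467]
top 543.1503020312098 [ 358.2760273   -11.31808532 1312.09589851] [ 0.14548227  0.01001455 -0.98931017]
```

View pics/scene0.png

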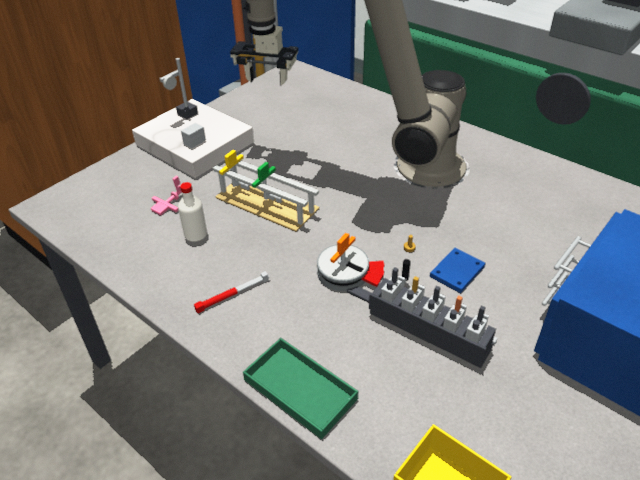

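View pics/top0.png

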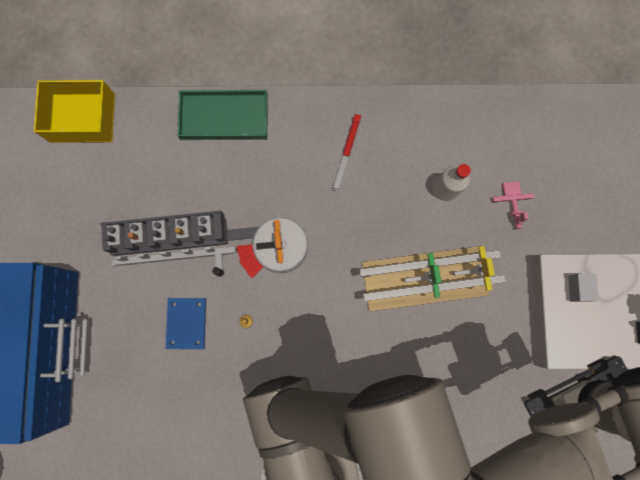

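The top view shows the orange key in the lock at (280,243), the green key on the rack at (435,275) and the yellow key on the rack at (487,268). The pink look-alike lies flat at (515,203), off the rack, and I'll leave it alone. The black post is at (218,270). Next I measure these with depth.

```bash
cat > m.py <<'E'
from h import *
import pickle,sys
def hsv(c): return cv2.cvtColor(c['frame'],cv2.COLOR_BGR2HSV)
COL=dict(yellow=(22,33),green=(50,75),orange=(8,19))
def key(c,name,box,zt):
    """fin-top and crossbar-top points, from depth"""
    W=cloud(c); H=hsv(c); a,b=COL[name]; u0,v0,u1,v1=box
    m=np.zeros((480,640),bool); m[v0:v1,u0:u1]=True
    m&=(H[...,0]>=a)&(H[...,0]<=b)&(H[...,1]>130)&(H[...,2]>60)
    P=W[m]; P=P[~np.isnan(P).any(1)]
    return P
def rect(P):
    r=cv2.minAreaRect(P[:,:2].astype(np.float32)); return np.round(r[0],1),np.round(r[1],1),round(r[2],1)
E
python3 - <<'E'
from m import *
D=pickle.load(open('d0.pkl','rb')); c=D['top']; s=D['scene']
for n,b in dict(yellow=(470,235,505,300),green=(420,245,450,305),orange=(265,210,300,275)).items():
    P=key(c,n,b,0); z=P[:,2]; print(n,len(P),'zmax',np.percentile(z,[5,50,98]).round(1))
    for lo,hi in ((80,93),(93,108),(112,126),(126,142)):
        Q=P[(z>lo)&(z<hi)]
        if len(Q)>8: print('  ',lo,len(Q),np.median(Q,0).round(1),rect(Q))
for n,b in dict(yellow=(215,140,250,180),green=(245,155,285,190),orange=(325,228,362,265)).items():
    P=key(s,n,b,0); z=P[:,2]; print('scene',n,len(P),np.percentile(z,[5,50,98]).round(1))
    Q=P[z>np.percentile(z,98)-8]; print('  ',np.median(Q,0).round(1),rect(Q))
W=cloud(c)
# lock disc
m=np.zeros((480,640),bool); m[205:285,240:320]=True; m&=abs(W[...,2]-38)<5
P=W[m]; print('lock',len(P),np.median(P[:,2])); print(cv2.minEnclosingCircle(P[:,:2].astype(np.float32)), cv2.fitEllipse(cv2.convexHull(P[:,:2].astype(np.float32))))
# rails
m=np.zeros((480,640),bool); m[235:315,355:515]=True; m&=abs(W[...,2]-90)<6; m&=(hsv(c)[...,1]<60)
n,l,st,ce=cv2.connectedComponentsWithStats(m.astype(np.uint8))
for i in range(1,n):
    if st[i,4]>60:
        Q=W[l==i]; print('rail',st[i],np.median(Q,0).round(1),rect(Q))
print('all rails',rect(W[m]))
# post
m=np.zeros((480,640),bool); m[255:282,205:232]=True; m&=(W[...,2]>66)&(hsv(c)[...,2]<70)
Q=W[m]; print('post',len(Q),np.median(Q,0).round(1),rect(Q))
m=np.zeros((480,640),bool); m[205:265,95:230]=True; m&=(W[...,2]>45)&(W[...,2]<62)
print('stand',rect(W[m]))
m=np.zeros((480,640),bool); m[240:275,105:250]=True; m&=(W[...,2]>70)&(W[...,2]<82)&(hsv(c)[...,2]>90)
print('tabs',m.sum(),rect(W[m]))
E
```

```text
yellow 331 zmax [ 94.9 103.8 136.6]
   93 176 [ 471.9 -385.8   99.9] (array([ 472.5, -387.1]), array([99.1, 12.1]), 6.4)
   112 36 [ 470.5 -383.3  117.7] (array([ 471.2, -383.3]), array([38.7,  2.7]), 9.7)
   126 102 [ 472.9 -386.6  132.7] (array([ 472.6, -387.8]), array([38.7, 11.7]), 8.8)
green 86 zmax [ 97.6 104.1 135.8]
   93 46 [ 488.5 -268.1  100.7] (array([ 459.4, -271.4]), array([90.3,  6.9]), 7.6)
   126 40 [ 463.1 -271.8  132.8] (array([ 457. , -271.4]), array([36. ,  7.1]), 11.2)
orange 225 zmax [ 37.3  88.8 121.9]
   80 105 [516.4  74.5  86.1] (array([538.1,  75.8]), array([98.1, 10.1]), 5.5)
   112 90 [538.5  74.4 119.3] (array([538.6,  75.2]), array([38.7, 11.1]), 2.7)
scene yellow 254 [ 95.6 108.2 139.7]
   [ 473.2 -386.6  137.7] (array([ 473.8, -387.5]), array([18.1, 38.6]), 81.4)
scene green 236 [ 96.9 109.4 140.5]
   [ 461.7 -269.   138.1] (array([ 458. , -269.9]), array([41.2, 14. ]), 6.8)
scene orange 277 [ 84.   97.7 124.8]
   [540.6  76.6 121.5] (array([538.7,  75.3]), array([43.6, 14.3]), 6.8)
lock 1988 37.56787339919764
((537.8928833007812, 74.58036041259766),
[... 298 characters left out ...]
ay([ 16.3, 102.1]), 7.6)
rail [360 260  70  17 477] [ 474.3 -185.9   88.8] (array([ 474.8, -186.9]), array([ 16.4, 155.7]), 7.5)
rail [491 275  15   9 104] [ 448.1 -417.9   88.6] (array([ 448. , -417.1]), array([15.8, 35. ]), 6.6)
rail [439 278  46  13 309] [ 437.4 -334.9   88.6] (array([ 437.6, -335.8]), array([ 15.7, 102.4]), 7.5)
rail [364 285  70  16 482] [ 419.7 -193.7   88.6] (array([ 419.2, -194.4]), array([ 15.8, 156. ]), 7.4)
all rails (array([ 457.6, -272.1]), array([ 72.1, 320.2]), 7.4)
post 45 [470.8 217.6  77. ] (array([470.8, 218.1]), array([15.9, 13.9]), 86.5)
stand (array([552.7, 343.7]), array([ 86.8, 278.9]), 6.4)
tabs 104 (array([525.5, 352.4]), array([ 41.4, 242.7]), 2.2)
```

Everything agrees with the given sizes: rails 72 x 320 mm, disc 131 mm, fins 39 x 12 mm.

| Item | Position (mm) | Yaw |
|---|---|---|
| Rack centre | (457.6, -272.1) | 7.4° |
| Lock | (538, 75) | about 6° |
| Orange fin | (538.6, 75.2) | – |

I start with the orange key, which is already in the lock. The target tool yaw is 96°, which leaves joint 6 enough range for the clockwise turn.

```bash
python3 -m pendant '[{"linear":[30,55,0],"twist":10},{"linear":[60,110,0],"twist":20},{"linear":[314.5,550,-35],"twist":161},{"linear":[314.5,550,-35],"twist":161},{"linear":[314.5,550,-35],"twist":161},{"linear":[314.5,550,-35],"twist":161},{"linear":[314.5,550,-35],"twist":161},{"linear":[314.5,550,-35],"twist":161},{"linear":[314.5,550,-35],"twist":161},{"linear":[314.5,550,-35],"twist":161},{"linear":[314.5,550,-35],"twist":161},{"linear":[314.5,550,-35],"twist":161},{"linear":[314.5,550,-35],"twist":161},{"linear":[314.5,550,-35],"twist":161},{"linear":[314.5,550,-35],"twist":161},{"linear":[314.5,550,-35],"twist":161},{"linear":[314.5,550,-35],"twist":161},{"linear":[314.5,550,-35],"twist":161}]' 0
python3 - <<'E'
from m import *
o=bot.get_obs(); print(o['time'],o['tool_pos'],np.degrees(o['tcp_rot']),o['joint_positions'])
c=cap('wrist'); cv2.imwrite('pics/w1.png',c['frame'])
W=cloud(c); H=hsv(c); m=(H[...,0]>=8)&(H[...,0]<=19)&(H[...,1]>130)
for lo,hi in((75,95),(110,130)):
    Q=W[m&(W[...,2]>lo)&(W[...,2]<hi)]
    if len(Q)>20: print(lo,len(Q),np.median(Q,0).round(1),rect(Q))
m=(abs(W[...,2]-38)<4); Q=W[m]; Q=Q[np.hypot(Q[:,0]-538,Q[:,1]-75)<75]
if len(Q): print('lock',len(Q),Q.min(0),Q.max(0))
E
```

```text
time: 2.35
tool_pos: [538.5, 75.2, 162.9]
tcp_rot: [-3.141, -0.0, 1.678]
contact_force: [-0.2, -0.2, 0.9]
grip_width: 92.0
2.35 [538.4628848   75.17789047 162.87130092] [-1.79990995e+02 -7.91174487e-03  9.61373210e+01] [-2.34737553e-03  4.06074527e-01  1.52749836e+00  1.28441357e-04
  1.20819108e+00 -1.68030574e+00]
75 921 [514.2  74.5  87.7] (array([539.1,  75.1]), array([99.6, 11.4]), 5.8)
110 1116 [537.3  74.8 120.8] (array([539. ,  75.2]), array([40.1, 11.6]), 6.0)
lock 15823 [473.74145562   9.70284793  34.06077945] [604.6733713  140.54345908  41.84386019]
```

```bash
python3 -m pendant '[{"linear":[0.5,0,-40],"twist":0},{"linear":[0.5,0,-77],"twist":0},{"linear":[0.5,0,-77],"twist":0}]' 0
python3 -m pendant '[{"linear":[0,0,0],"twist":0},{"linear":[0,0,0],"twist":0},{"linear":[0,0,0],"twist":0},{"linear":[0,0,0],"twist":0},{"linear":[0,0,0],"twist":0}]' 255
python3 -m pendant '[{"linear":[0,0,0],"twist":-4},{"linear":[0,0,0],"twist":-8},{"linear":[0,0,0],"twist":-12},{"linear":[0,0,0],"twist":-12}]'
python3 -c "
from h import *; o=bot.get_obs(); print(o['moment'],np.degrees(o['tcp_rot']))"
```

```text
time: 2.78
tool_pos: [537.0, 75.1, 83.7]
tcp_rot: [-3.136, -0.001, 1.679]
contact_force: [0.6, -0.7, 0.1]
grip_width: 91.8
time: 3.4
tool_pos: [539.1, 75.2, 86.2]
tcp_rot: [3.141, -0.0, 1.68]
contact_force: [-0.6, 0.3, -0.4]
grip_width: 46.4
time: 3.9
tool_pos: [538.9, 75.2, 86.0]
tcp_rot: [-3.141, -0.0, 1.471]
contact_force: [-0.6, -0.5, 0.7]
grip_width: 11.2
[0.08929759 0.02601534 0.0056023 ] [-1.79979181e+02 -2.95925113e-03  8.42958946e+01]
```

The fingers take about 1.1 s to close, so they shut only partway through the turn, on a rotating grip. I'll let it settle and then feel the torque in small steps.

```bash
cat > f.py <<'E'
from h import *; o=bot.get_obs(); print(round(o['time'],2),'F',o['contact_force'].round(2),'M',o['moment'].round(3),'yaw',np.degrees(o['tcp_rot'])[2].round(2),'w',round(o['grip_width'],2),o['tool_pos'].round(1))
E
python3 -m pendant '[{"linear":[0,0,0],"twist":0},{"linear":[0,0,0],"twist":0}]'; python3 f.py
python3 -m pendant '[{"linear":[0,0,0],"twist":-3},{"linear":[0,0,0],"twist":-3}]'; python3 f.py
python3 -m pendant '[{"linear":[0,0,0],"twist":-3},{"linear":[0,0,0],"twist":-3}]'; python3 f.py
```

```text
time: 4.15
tool_pos: [538.9, 75.2, 86.0]
tcp_rot: [-3.141, -0.0, 1.471]
contact_force: [-0.4, -0.4, 1.3]
grip_width: 11.6
4.15 F [-0.38 -0.41  1.32] M [ 0.18   0.052 -0.023] yaw 84.3 w 11.58 [538.9  75.2  86. ]
time: 4.4
tool_pos: [539.0, 75.2, 86.0]
tcp_rot: [3.142, -0.0, 1.419]
contact_force: [-1.0, -0.1, 1.9]
grip_width: 11.4
4.4 F [-1.01 -0.11  1.87] M [0.184 0.078 0.041] yaw 81.3 w 11.4 [539.   75.2  86. ]
time: 4.65
tool_pos: [539.0, 75.3, 86.0]
tcp_rot: [3.142, -0.0, 1.367]
contact_force: [-1.0, 1.0, 2.7]
grip_width: 11.0
4.65 F [-0.98  1.03  2.7 ] M [0.231 0.011 0.063] yaw 78.34 w 10.97 [539.   75.3  86. ]
```

```bash

python3 -m pendant '[{"linear":[0,0,0],"twist":-3},{"linear":[0,0,0],"twist":-3}]'; python3 f.py
python3 -m pendant '[{"linear":[0,0,0],"twist":-3},{"linear":[0,0,0],"twist":-3}]'; python3 f.py
python3 - <<'E'
from m import *
c=cap('wrist'); cv2.imwrite('pics/w2.png',c['frame'])
W=cloud(c); H=hsv(c); m=(H[...,0]>=8)&(H[...,0]<=19)&(H[...,1]>130)
Q=W[m&(W[...,2]>75)&(W[...,2]<97)]; print(len(Q),np.median(Q,0).round(1),rect(Q))
E
```

```text
time: 4.9
tool_pos: [539.1, 75.3, 86.0]
tcp_rot: [3.141, -0.0, 1.315]
contact_force: [-1.2, 0.9, 2.9]
grip_width: 11.4
4.9 F [-1.22  0.92  2.93] M [0.24  0.022 0.063] yaw 75.36 w 11.41 [539.1  75.3  86. ]
time: 5.15
tool_pos: [539.1, 75.2, 86.0]
tcp_rot: [3.142, -0.0, 1.263]
contact_force: [-0.9, 1.3, 3.2]
grip_width: 11.5
5.15 F [-0.88  1.27  3.17] M [0.258 0.092 0.028] yaw 72.38 w 11.46 [539.1  75.2  86. ]
1516 [505.1  85.5  88.7] (array([505.8,  85.2]), array([11.7, 32.2]), 74.7)
```

View pics/w2.png

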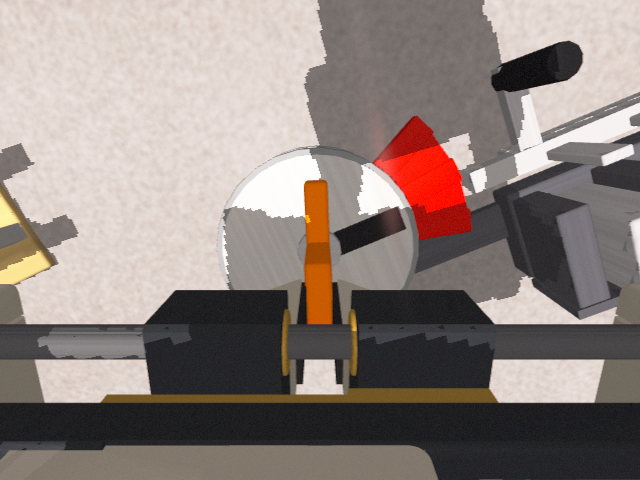

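The wrist view shows the orange crossbar at (316,250) square to the jaws, so the key has turned with the hand by about 24°. The red cam is at (430,190). There is hardly any torque yet, so I go on past 25°.

```bash

python3 -m pendant '[{"linear":[0,0,0],"twist":-2},{"linear":[0,0,0],"twist":-2}]'; python3 f.py
python3 -m pendant '[{"linear":[0,0,0],"twist":-2},{"linear":[0,0,0],"twist":-2}]'; python3 f.py
python3 - <<'E'
from m import *
c=cap('wrist'); cv2.imwrite('pics/w3.png',c['frame'])
W=cloud(c); H=hsv(c); m=(H[...,0]>=8)&(H[...,0]<=19)&(H[...,1]>130)
Q=W[m&(W[...,2]>75)&(W[...,2]<97)]; print(len(Q),np.median(Q,0).round(1),rect(Q))
for f in ('pics/w2.png','pics/w3.png'):
    h=cv2.cvtColor(cv2.imread(f),cv2.COLOR_BGR2HSV); r=((h[...,0]<5)|(h[...,0]>175))&(h[...,1]>180); Q=W[r]
    if f.endswith('w3.png'): print('red',len(Q),np.median(Q,0).round(1))
D=pickle.load(open('d0.pkl','rb'))['top']; h=hsv(D); r=((h[...,0]<5)|(h[...,0]>175))&(h[...,1]>180); r[:230]=0; print('red0',r.sum(),np.median(cloud(D)[r],0))
E
```

```text
time: 5.45
tool_pos: [539.1, 75.2, 86.0]
tcp_rot: [3.141, -0.0, 1.226]
contact_force: [-0.8, 0.4, 3.4]
grip_width: 11.6
5.45 F [-0.83  0.4   3.38] M [0.25  0.028 0.033] yaw 70.26 w 11.57 [539.1  75.2  86. ]
time: 5.7
tool_pos: [539.1, 75.2, 86.0]
tcp_rot: [3.141, -0.0, 1.191]
contact_force: [-0.6, 1.4, 4.0]
grip_width: 11.2
5.7 F [-0.58  1.37  3.97] M [0.237 0.084 0.079] yaw 68.23 w 11.17 [539.1  75.2  86. ]
1530 [506.1  87.6  88.7] (array([506.4,  87.5]), array([11.7, 32.1]), 70.7)
red 6351 [nan nan nan]
red0 414 [nan nan nan]
```

```bash
cat > k.py <<'E'
from m import *
import sys
from h import *
n=sys.argv[1]; c=cap('wrist'); cv2.imwrite('pics/'+sys.argv[2],c['frame']); a,b=COL[n]
W=cloud(c); H=hsv(c); m=(H[...,0]>=a)&(H[...,0]<=b)&(H[...,1]>130)
Q=W[m&(W[...,2]>75)&(W[...,2]<97)]; print('bar',len(Q),np.median(Q,0).round(1),rect(Q))
r=((H[...,0]<5)|(H[...,0]>175))&(H[...,1]>180); Q=W[r]; Q=Q[~np.isnan(Q).any(1)]; Q=Q[(Q[:,2]>3)&(Q[:,2]<60)]
d=np.median(Q,0); print('red',len(Q),d.round(1),'bearing from lock',np.degrees(np.arctan2(Q[:,1]-75.2,Q[:,0]-539)).mean().round(1))
E
python3 -m pendant '[{"linear":[0,0,0],"twist":-3},{"linear":[0,0,0],"twist":-3}]'; python3 f.py
python3 k.py orange w4.png
python3 - <<'E'
from m import *
D=pickle.load(open('d0.pkl','rb'))['top']; h=hsv(D); W=cloud(D); r=((h[...,0]<5)|(h[...,0]>175))&(h[...,1]>180); r[:235]=0; Q=W[r]; Q=Q[~np.isnan(Q).any(1)]; Q=Q[(Q[:,2]>3)&(Q[:,2]<60)&(Q[:,1]>60)&(Q[:,1]<250)]; print('red0',len(Q),np.median(Q,0).round(1),np.degrees(np.arctan2(Q[:,1]-75.2,Q[:,0]-539)).mean())
E
```

```text
time: 6.0
tool_pos: [539.1, 75.2, 86.0]
tcp_rot: [3.141, -0.0, 1.139]
contact_force: [-1.0, 1.1, 4.5]
grip_width: 11.2
6.0 F [-1.03  1.14  4.46] M [0.289 0.082 0.033] yaw 65.29 w 11.17 [539.1  75.2  86. ]
bar 1532 [506.4  89.4  88.6] (array([507.1,  89.2]), array([11.6, 32.3]), 67.6)
red 6361 [528.8 159.   24.7] bearing from lock 96.3
red0 411 [501.3 150.6  23. ] 115.92727518562464
```

The orange key has passed 25° and the red cam's bearing has moved from 116° to 96°, so orange fits. I keep turning in gentle steps.

```bash

python3 -m pendant '[{"linear":[0,0,0],"twist":-5},{"linear":[0,0,0],"twist":-10},{"linear":[0,0,0],"twist":-15},{"linear":[0,0,0],"twist":-20},{"linear":[0,0,0],"twist":-20}]'; python3 f.py
python3 -m pendant '[{"linear":[0,0,0],"twist":-5},{"linear":[0,0,0],"twist":-10},{"linear":[0,0,0],"twist":-15},{"linear":[0,0,0],"twist":-20},{"linear":[0,0,0],"twist":-24},{"linear":[0,0,0],"twist":-24}]'; python3 f.py
python3 k.py orange w5.png
python3 -m pendant '[{"linear":[0,0,0],"twist":-3},{"linear":[0,0,0],"twist":-6},{"linear":[0,0,0],"twist":-6}]'; python3 f.py
python3 k.py orange w6.png
```

```text
time: 6.68
tool_pos: [539.0, 75.2, 86.0]
tcp_rot: [-3.142, -0.0, 0.791]
contact_force: [-0.6, 0.7, 4.6]
grip_width: 11.6
6.67 F [-0.55  0.69  4.6 ] M [0.297 0.159 0.035] yaw 45.34 w 11.59 [539.   75.2  86. ]
time: 7.42
tool_pos: [539.2, 75.2, 86.0]
tcp_rot: [3.142, -0.0, 0.374]
contact_force: [-0.5, 1.1, 2.9]
grip_width: 11.3
7.42 F [-0.51  1.13  2.86] M [ 0.218 -0.007  0.011] yaw 21.41 w 11.34 [539.2  75.2  86. ]
bar 1562 [525.4 108.2  88.2] (array([525.6, 107.5]), array([12. , 32.5]), 23.6)
red 6266 [591.6 141.7  24.8] bearing from lock 51.6
time: 7.85
tool_pos: [539.2, 75.2, 86.0]
tcp_rot: [3.142, -0.0, 0.269]
contact_force: [0.0, 1.6, 2.3]
grip_width: 11.3
7.85 F [0.02 1.58 2.33] M [ 0.28  -0.08   0.025] yaw 15.39 w 11.32 [539.2  75.2  86. ]
bar 1566 [528.8 109.3  88.2] (array([528.9, 108.9]), array([12. , 31.9]), 17.7)
red 6323 [598.  136.4  24.7] bearing from lock 45.8
```

The latch has swung about 70° (1.22 rad). I turn a touch further for margin, turn the key back, and lift.

```bash

python3 -m pendant '[{"linear":[0,0,0],"twist":-2},{"linear":[0,0,0],"twist":-2},{"linear":[0,0,0],"twist":-2}]'; python3 f.py
python3 -m pendant '[{"linear":[0,0,0],"twist":10},{"linear":[0,0,0],"twist":20},{"linear":[0,0,0],"twist":30},{"linear":[0,0,0],"twist":40},{"linear":[0,0,0],"twist":50},{"linear":[0,0,0],"twist":60},{"linear":[0,0,0],"twist":70},{"linear":[0,0,0],"twist":76},{"linear":[0,0,0],"twist":80},{"linear":[0,0,0],"twist":80}]'; python3 f.py
python3 k.py orange w7.png
```

```text
time: 8.28
tool_pos: [539.1, 75.1, 85.9]
tcp_rot: [3.142, -0.0, 0.232]
contact_force: [0.3, 1.2, 2.9]
grip_width: 11.6
8.28 F [0.29 1.17 2.87] M [ 0.152 -0.165  0.125] yaw 13.28 w 11.63 [539.1  75.1  85.9]
time: 9.52
tool_pos: [539.1, 75.0, 85.9]
tcp_rot: [3.142, 0.0, 1.627]
contact_force: [0.5, -0.1, 1.6]
grip_width: 11.2
9.53 F [ 0.5  -0.14  1.61] M [ 0.124 -0.22   0.019] yaw 93.23 w 11.18 [539.1  75.   85.9]
bar 675 [514.5  73.9  87.7] (array([539. ,  75.6]), array([99.8, 11.7]), 5.5)
red 64 [567.5 144.6  24.6] bearing from lock 68.0
```

Now lift 12 mm as a check that nothing binds, then lift the rest of the way.

```bash

python3 -m pendant '[{"linear":[0,0,6],"twist":0.5},{"linear":[0,0,12],"twist":0.5},{"linear":[0,0,12],"twist":0.5}]'; python3 f.py
python3 -m pendant '[{"linear":[0,0,20],"twist":0},{"linear":[0,0,45],"twist":0},{"linear":[0,0,80],"twist":0},{"linear":[0,0,118],"twist":0},{"linear":[0,0,118],"twist":0}]'; python3 f.py
python3 - <<'E'
from m import *
for n in('top','scene'):
    c=cap(n); cv2.imwrite(f'pics/{n}8.png',c['frame']); W=cloud(c); h=hsv(c)
    r=((h[...,0]<5)|(h[...,0]>175))&(h[...,1]>180); Q=W[r]; Q=Q[~np.isnan(Q).any(1)]; Q=Q[(Q[:,2]>3)&(Q[:,2]<60)&(np.hypot(Q[:,0]-539,Q[:,1]-75)<130)]; print(n,len(Q),np.median(Q,0).round(1),np.degrees(np.arctan2(Q[:,1]-75.2,Q[:,0]-539)).mean())
    m=(h[...,0]>=8)&(h[...,0]<=19)&(h[...,1]>130)&(W[...,2]>190)&(W[...,2]<260); Q=W[m]; print('key',len(Q), np.median(Q,0).round(1),rect(Q) if len(Q)>10 else '')
E
```

```text
time: 9.95
tool_pos: [539.2, 75.2, 98.4]
tcp_rot: [3.141, 0.0, 1.636]
contact_force: [-0.0, 0.0, -1.6]
grip_width: 11.3
9.95 F [-0.05  0.01 -1.56] M [ 0.085 -0.179  0.079] yaw 93.74 w 11.33 [539.2  75.2  98.4]
time: 10.58
tool_pos: [540.6, 75.2, 218.7]
tcp_rot: [3.135, 0.0, 1.636]
contact_force: [0.6, 0.3, -2.9]
grip_width: 11.5
10.57 F [ 0.6   0.34 -2.88] M [ 0.096 -0.086  0.012] yaw 93.75 w 11.48 [540.6  75.2 218.7]
top 12 [580.2 163.   23.5] 64.7486730061545
key 83 [506.1  73.1 219.3] (array([505.5,  72.5]), array([29.1, 12. ]), 3.8)
scene 445 [599.8 132.5  25.5] 42.84523882673479
key 3011 [  385.2 -1374.2   222.3] (array([ 266.8, -659.8]), array([ 679.3, 1480.8]), 1.4)
```

View pics/scene8.png

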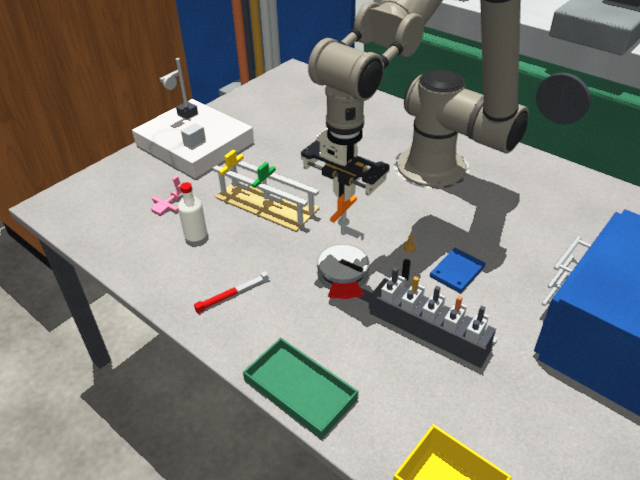

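The latch stays open: the red cam is now at (345,288), bearing 43°. The orange key hangs upright in the gripper at (343,207). Next is the rack's free place at y = +120 mm, which is world (442, -153).

```bash

python3 -m pendant '[{"linear":[-15,-35,0],"twist":0.5},{"linear":[-40,-94,0],"twist":1},{"linear":[-65,-153,0],"twist":1.5},{"linear":[-88,-207,0],"twist":1.5},{"linear":[-97,-228,0],"twist":1.5},{"linear":[-97,-228,-20],"twist":1.5},{"linear":[-97,-228,-50],"twist":1.5},{"linear":[-97,-228,-80],"twist":1.5},{"linear":[-97,-228,-100],"twist":1.5},{"linear":[-97,-228,-106],"twist":1.5},{"linear":[-97,-228,-106],"twist":1.5}]'; python3 f.py
python3 - <<'E'
from m import *
c=cap('scene'); W=cloud(c); h=hsv(c); cv2.imwrite('pics/s9.png',c['frame'])
m=(h[...,0]>=8)&(h[...,0]<=19)&(h[...,1]>130)&(W[...,2]>90)&(W[...,2]<150)&(W[...,1]>-230)&(W[...,1]<-80); Q=W[m]; print('key',len(Q), np.median(Q,0).round(1),Q.max(0),Q.min(0),rect(Q))
E
```

```text
time: 12.05
tool_pos: [441.5, -152.6, 109.3]
tcp_rot: [-3.14, -0.001, 1.662]
contact_force: [0.4, 0.3, -2.2]
grip_width: 11.4
12.05 F [ 0.37  0.31 -2.18] M [ 0.177 -0.125  0.015] yaw 95.25 w 11.4 [ 441.5 -152.6  109.3]
key 216 [ 451.  -148.2  114. ] [ 490.36130476 -139.00755635  148.81784188] [ 388.18594769 -189.12909223   90.51763882] (array([ 441.9, -162.7]), array([103.9,  43.7]), 12.6)
```

```bash

python3 -m pendant '[{"linear":[0,0,-5],"twist":0},{"linear":[0,0,-9],"twist":0},{"linear":[0,0,-9],"twist":0}]'; python3 f.py
python3 -m pendant '[{"linear":[0,0,0],"twist":0},{"linear":[0,0,0],"twist":0},{"linear":[0,0,0],"twist":0},{"linear":[0,0,0],"twist":0},{"linear":[0,0,0],"twist":0},{"linear":[0,0,0],"twist":0},{"linear":[0,0,0],"twist":0},{"linear":[0,0,0],"twist":0},{"linear":[0,0,30],"twist":0},{"linear":[0,0,70],"twist":0},{"linear":[0,0,110],"twist":0},{"linear":[0,0,110],"twist":0}]' 110; python3 f.py
```

```text
time: 12.48
tool_pos: [442.1, -152.9, 101.0]
tcp_rot: [3.141, 0.0, 1.663]
contact_force: [0.4, -0.1, -2.2]
grip_width: 11.5
12.47 F [ 0.36 -0.05 -2.15] M [ 0.162 -0.114  0.001] yaw 95.26 w 11.51 [ 442.1 -152.9  101. ]
time: 13.98
tool_pos: [443.6, -153.6, 213.8]
tcp_rot: [3.136, 0.004, 1.663]
contact_force: [0.5, 0.4, -0.3]
grip_width: 52.2
13.97 F [ 0.54  0.43 -0.34] M [ 0.131 -0.151  0.003] yaw 95.26 w 52.22 [ 443.6 -153.6  213.8]
```

```bash

python3 -m pendant '[{"linear":[2,35,0],"twist":0.5},{"linear":[6,97,0],"twist":1},{"linear":[9,159,0],"twist":1},{"linear":[13,221,0],"twist":1},{"linear":[16,283,0],"twist":1},{"linear":[20,345,0],"twist":1},{"linear":[22,395,0],"twist":1},{"linear":[23.5,419,0],"twist":1},{"linear":[23.5,419,0],"twist":1},{"linear":[23.5,419,0],"twist":1}]' 255; python3 f.py
python3 - <<'E'
from m import *
c=cap('top'); cv2.imwrite('pics/top10.png',c['frame']); s=cap('scene'); cv2.imwrite('pics/s10.png',s['frame'])
ex=np.array([.9917,.1288]); ey=np.array([-.1288,.9917])
for c in(c,s):
  W=cloud(c); h=hsv(c); 
  for n,(a,b) in COL.items():
    m=(h[...,0]>=a)&(h[...,0]<=b)&(h[...,1]>130)&(W[...,2]>124)&(W[...,2]<145)&(W[...,1]<-90)&(W[...,1]>-450)&(W[...,0]>400)&(W[...,0]<520); Q=W[m]
    if len(Q)>10:
      r=rect(Q); d=r[0]-[457.6,-272.1]; print(n,len(Q),'z',np.percentile(Q[:,2],90).round(1),'rack xy',(d@ex).round(1),(d@ey).round(1),r)
E
```

```text
time: 15.22
tool_pos: [465.2, 265.3, 210.1]
tcp_rot: [-3.14, 0.001, 1.68]
contact_force: [-0.1, 0.1, -0.1]
grip_width: 0.5
15.22 F [-0.1   0.12 -0.06] M [ 0.13  -0.131  0.006] yaw 96.25 w 0.47 [465.2 265.3 210.1]
yellow 107 z 135.7 rack xy -0.3 -116.3 (array([ 472.3, -387.5]), array([39.7, 11.5]), 8.3)
green 46 z 136.3 rack xy -1.0 1.2 (array([ 456.4, -271. ]), array([35.6,  7.9]), 6.8)
orange 105 z 136.1 rack xy -2.0 121.5 (array([ 440. , -151.9]), array([38.8, 11.7]), 6.3)
yellow 75 z 140.0 rack xy -0.2 -116.6 (array([ 472.4, -387.8]), array([47.1, 19.6]), 2.2)
green 72 z 139.3 rack xy 3.4 0.4 (array([ 460.9, -271.3]), array([38.9, 15.2]), 12.8)
orange 74 z 140.0 rack xy -2.9 121.7 (array([ 439.1, -151.8]), array([42.2, 17.1]), 10.1)
```

View pics/s10.png

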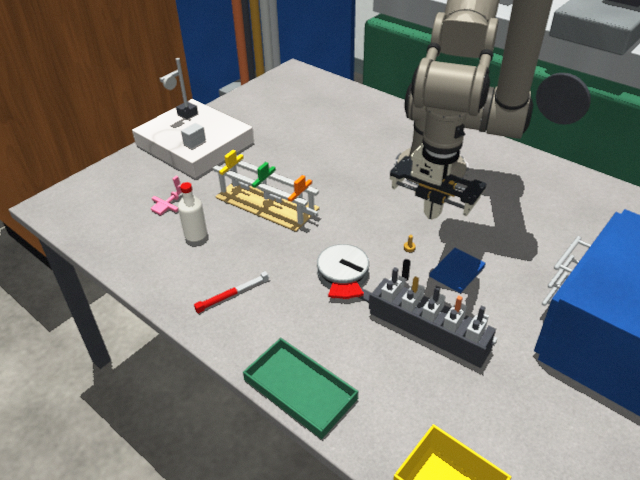

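All three keys hang on the rack, at (231,160), (263,173) and (300,187). The fingers are shut on the +y side of the post. I descend and push along -y of the lock.

```bash

python3 -m pendant '[{"linear":[0,0,-40],"twist":0},{"linear":[0,0,-100],"twist":0},{"linear":[0,0,-140],"twist":0},{"linear":[0,0,-160],"twist":0},{"linear":[0,0,-160],"twist":0}]'; python3 f.py
python3 -m pendant '[{"linear":[0.5,-5,0],"twist":0},{"linear":[1.1,-10,0],"twist":0},{"linear":[1.6,-15,0],"twist":0},{"linear":[2.2,-20,0],"twist":0},{"linear":[2.7,-25,0],"twist":0},{"linear":[2.7,-25,0],"twist":0}]'; python3 f.py
python3 -m pendant '[{"linear":[0.5,-5,0],"twist":0},{"linear":[1.1,-10,0],"twist":0},{"linear":[1.1,-10,0],"twist":0}]'; python3 f.py
```

```text
time: 15.95
tool_pos: [464.7, 264.8, 49.7]
tcp_rot: [-3.138, 0.001, 1.679]
contact_force: [0.1, -0.7, 0.3]
grip_width: 0.8
15.95 F [ 0.15 -0.68  0.3 ] M [ 0.12  -0.085 -0.004] yaw 96.17 w 0.85 [464.7 264.8  49.7]
time: 16.7
tool_pos: [468.3, 240.8, 51.0]
tcp_rot: [-3.142, -0.0, 1.679]
contact_force: [-0.2, 0.3, -0.1]
grip_width: 0.9
16.7 F [-0.24  0.35 -0.06] M [ 0.063 -0.1   -0.009] yaw 96.22 w 0.89 [468.3 240.8  51. ]
time: 17.08
tool_pos: [469.3, 230.8, 50.9]
tcp_rot: [-3.141, -0.0, 1.679]
contact_force: [-0.2, -0.5, 0.6]
grip_width: 0.6
17.07 F [-0.15 -0.52  0.6 ] M [ 0.128 -0.104 -0.042] yaw 96.23 w 0.61 [469.3 230.8  50.9]
```

```bash

python3 -m pendant '[{"linear":[0.5,-5,0],"twist":0},{"linear":[1.1,-10,0],"twist":0},{"linear":[1.1,-10,0],"twist":0}]'; python3 f.py
python3 - <<'E'
from m import *
for n in('scene','top'):
  c=cap(n); cv2.imwrite(f'pics/{n}11.png',c['frame']); W=cloud(c)
  m=(W[...,2]>55)&(W[...,2]<83)&(hsv(c)[...,2]<70)&(abs(W[...,0]-472)<16)&(W[...,1]>165)&(W[...,1]<240); Q=W[m]; print(n,len(Q),np.median(Q,0) if len(Q) else '',rect(Q) if len(Q)>5 else '')
s=cv2.imread('pics/scene11.png')[170:320,330:530]; cv2.imwrite('pics/crop11.png',cv2.resize(s,None,fx=4,fy=4))
E
```

```text
time: 17.45
tool_pos: [470.5, 220.8, 50.9]
tcp_rot: [-3.142, -0.0, 1.679]
contact_force: [0.4, -0.4, 0.5]
grip_width: 0.6
17.45 F [ 0.44 -0.45  0.47] M [ 0.131 -0.158 -0.001] yaw 96.22 w 0.6 [470.5 220.8  50.9]
scene 46 [476.54356526 220.35738465  68.5673403 ] (array([476.7, 220.7]), array([ 9.8, 14.9]), 31.7)
top 0
```

View pics/crop11.png

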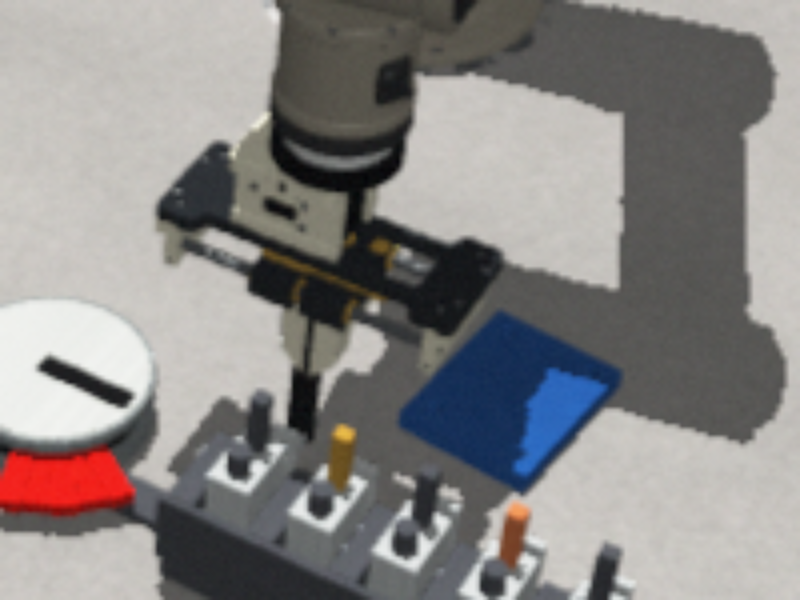

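```bash
python3 - <<'E'
from m import *
a=cv2.imread('pics/top11.png')[200:320,90:300]
c=cap('wrist'); b=c['frame']
cv2.imwrite('pics/v12.png',np.vstack([cv2.resize(a,(560,320)),cv2.resize(b,(560,280),interpolation=cv2.INTER_AREA)]))
E
```

```text
(no output)
```

View pics/v12.png

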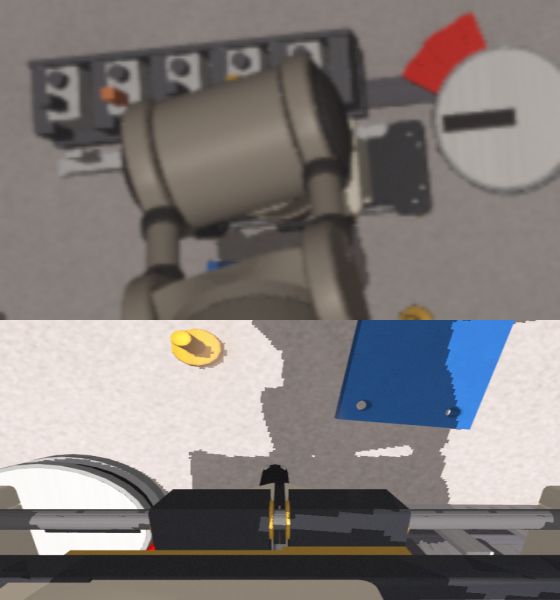

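```bash
python3 - <<'E'
from m import *
c=cap('wrist'); W=cloud(c); o=bot.get_obs()
def pj(p): q=c['R']@np.array(p)+c['t']; return (q[:2]/q[2]*[c['fx'],c['fy']]+[c['cx'],c['cy']]).round(0)
print('tcp',o['tool_pos'],pj(o['tool_pos']),'post0',pj([470.8,218,77]),'post+30',pj([474,188,77]),pj([474,188,20]))
h=hsv(c)
for v in range(240,300,6): print(v,[(W[v,u].round(0).tolist(),int(h[v,u,2])) for u in (302,314,326)])
d=pickle.load(open('d0.pkl','rb'))['top']; Wd=cloud(d); H=hsv(d)
m=(H[...,2]<70)&(Wd[...,2]>15)&(Wd[...,2]<84); m[:258]=0; m[285:]=0; m[:,:205]=0; m[:,235:]=0
Q=Wd[m]; print(len(Q),Q[np.argsort(Q[:,2])][::6].round(0))
cv2.imwrite('pics/p13.png',cv2.resize(d['frame'][235:295,190:270],None,fx=9,fy=9,interpolation=cv2.INTER_CUBIC))
E
```

```text
tcp [470.42507959 221.25117742  50.95762287] [318. 277.] post0 [311. 297.] post+30 [246. 297.] [263. 258.]
240 [([466.0, 210.0, -1.0], 131), ([465.0, 218.0, 0.0], 135), ([464.0, 226.0, 0.0], 128)]
246 [([470.0, 211.0, 1.0], 129), ([469.0, 218.0, 1.0], 130), ([468.0, 226.0, 2.0], 132)]
252 [([473.0, 211.0, 2.0], 120), ([464.0, 218.0, 29.0], 27), ([464.0, 225.0, 26.0], 125)]
258 [([468.0, 212.0, 30.0], 24), ([464.0, 218.0, 40.0], 22), ([466.0, 226.0, 30.0], 24)]
264 [([468.0, 212.0, 42.0], 25), ([464.0, 219.0, 50.0], 19), ([467.0, 225.0, 40.0], 23)]
270 [([467.0, 213.0, 51.0], 28), ([464.0, 219.0, 58.0], 28), ([466.0, 225.0, 51.0], 21)]
276 [([466.0, 213.0, 62.0], 26), ([464.0, 219.0, 68.0], 27), ([466.0, 225.0, 60.0], 29)]
282 [([466.0, 213.0, 72.0], 96), ([462.0, 219.0, 80.0], 48), ([460.0, 224.0, 84.0], 138)]
288 [([461.0, 214.0, 90.0], 139), ([461.0, 219.0, 89.0], 47), ([459.0, 224.0, 91.0], 139)]
294 [([435.0, 214.0, 154.0], 35), ([462.0, 219.0, 93.0], 27), ([460.0, 224.0, 96.0], 134)]
67 [[475. 211.  27.]
 [474. 211.  43.]
 [468. 211.  52.]
 [467. 212.  61.]
 [478. 222.  72.]
 [466. 212.  74.]
 [464. 216.  75.]
 [468. 216.  76.]
 [470. 223.  78.]
 [475. 223.  79.]
 [475. 216.  80.]
 [465. 219.  84.]]
```

View pics/p13.png

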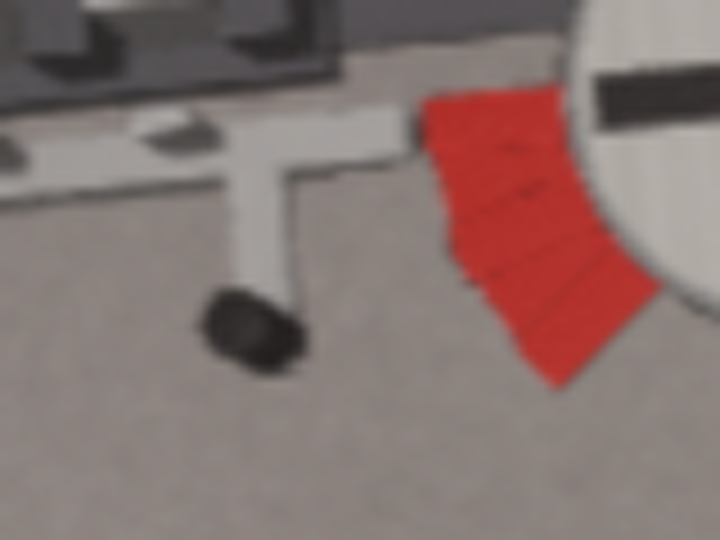

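```bash
python3 - <<'E'
from m import *
c=pickle.load(open('d0.pkl','rb'))['scene']
def pj(p): q=c['R']@np.array(p,float)+c['t']; return (q[:2]/q[2]*[c['fx'],c['fy']]+[c['cx'],c['cy']]).round(1)
print('s10 tcp',pj([465.2,265.3,210]))
for n,p in dict(tcp=[470.5,220.8,51],post0top=[471,218.5,78],post0bot=[471,218.5,20],pushedtop=[474.5,188.5,78]).items(): print(n,pj(p),(pj(p)-[330,170])*4)
E
cat > pj.py <<'E'
E
rm pj.py; python3 f.py
```

```text
s10 tcp [430.1 227.3]
tcp [406.7 269.7] [306.8 398.8]
post0top [406.6 261.5] [306.4 366. ]
post0bot [404.8 278.2] [299.2 432.8]
pushedtop [395.6 256.9] [262.4 347.6]
17.65 F [ 0.   -1.02 -0.79] M [ 0.141 -0.136 -0.033] yaw 96.26 w 0.33 [470.4 221.3  51. ]
```

In the scene view the beige fingers end about 27 mm higher than the reported TCP, and the post (now about (473,219)) has not moved. So the fingertips passed just over it at about 78 mm. I back off along +y, go 25 mm lower and push again. That stays safe even if the tips really are at the reported TCP height.

```bash

python3 -m pendant '[{"linear":[0,0,3],"twist":0},{"linear":[-2.5,23,3],"twist":0},{"linear":[-4.9,45,3],"twist":0},{"linear":[-4.9,45,3],"twist":0},{"linear":[-4.9,45,-15],"twist":0},{"linear":[-4.9,45,-25],"twist":0},{"linear":[-4.9,45,-25],"twist":0}]'; python3 f.py
python3 -m pendant '[{"linear":[0.5,-5,0],"twist":0},{"linear":[1.1,-10,0],"twist":0},{"linear":[1.6,-15,0],"twist":0},{"linear":[1.6,-15,0],"twist":0}]'; python3 f.py
python3 -m pendant '[{"linear":[0.5,-5,0],"twist":0},{"linear":[1.1,-10,0],"twist":0},{"linear":[1.1,-10,0],"twist":0}]'; python3 f.py
python3 -m pendant '[{"linear":[0.3,-3,0],"twist":0},{"linear":[0.6,-6,0],"twist":0},{"linear":[0.6,-6,0],"twist":0}]'; python3 f.py
```

```text
time: 18.52
tool_pos: [465.1, 265.5, 25.3]
tcp_rot: [-3.14, 0.0, 1.68]
contact_force: [0.4, -0.4, 0.1]
grip_width: 0.2
18.52 F [ 0.43 -0.44  0.11] M [ 0.138 -0.138 -0.03 ] yaw 96.23 w 0.15 [465.1 265.5  25.3]
time: 19.02
tool_pos: [467.3, 250.7, 26.2]
tcp_rot: [3.141, -0.0, 1.679]
contact_force: [-0.6, -0.7, 0.1]
grip_width: 0.5
19.02 F [-0.56 -0.7   0.13] M [ 0.116 -0.136  0.016] yaw 96.21 w 0.46 [467.3 250.7  26.2]
time: 19.4
tool_pos: [468.3, 240.8, 25.9]
tcp_rot: [-3.141, 0.0, 1.68]
contact_force: [-0.1, 0.4, 0.5]
grip_width: 0.0
19.4 F [-0.1   0.38  0.46] M [ 0.16  -0.138 -0.026] yaw 96.24 w 0.02 [468.3 240.8  25.9]
time: 19.77
tool_pos: [468.9, 234.9, 25.9]
tcp_rot: [3.142, 0.0, 1.68]
contact_force: [-0.0, -0.4, -1.0]
grip_width: 0.5
19.77 F [-0.05 -0.37 -1.02] M [ 0.128 -0.106 -0.01 ] yaw 96.25 w 0.49 [468.9 234.9  25.9]
```

```bash

python3 -m pendant '[{"linear":[0.3,-3,0],"twist":0},{"linear":[0.6,-6,0],"twist":0},{"linear":[0.6,-6,0],"twist":0}]'; python3 f.py
python3 - <<'E'
from m import *
c=cap('wrist'); W=cloud(c); h=hsv(c); cv2.imwrite('pics/w14.png',c['frame'])
for v in range(240,294,6): print(v,[(W[v,u].round(0).tolist(),int(h[v,u,2])) for u in (285,295,305,315,325,335)])
cv2.imwrite('pics/w14c.png',cv2.resize(c['frame'][200:320,220:420],None,fx=4,fy=4))
E
```

```text
time: 20.15
tool_pos: [469.4, 228.8, 26.0]
tcp_rot: [-3.142, 0.0, 1.68]
contact_force: [0.8, -0.1, 0.2]
grip_width: 0.2
20.15 F [ 0.82 -0.07  0.19] M [ 0.102 -0.14  -0.014] yaw 96.24 w 0.18 [469.4 228.8  26. ]
240 [([458.0, 208.0, 1.0], 137), ([458.0, 214.0, 1.0], 136), ([457.0, 220.0, 1.0], 136), ([456.0, 226.0, 1.0], 137), ([456.0, 232.0, 1.0], 140), ([455.0, 237.0, 2.0], 138)]
246 [([462.0, 209.0, 1.0], 139), ([461.0, 214.0, 2.0], 147), ([461.0, 220.0, 1.0], 139), ([460.0, 226.0, -0.0], 137), ([459.0, 232.0, 1.0], 136), ([459.0, 238.0, 1.0], 133)]
252 [([465.0, 209.0, 2.0], 142), ([465.0, 215.0, 1.0], 139), ([464.0, 221.0, 1.0], 143), ([464.0, 227.0, 0.0], 136), ([463.0, 232.0, 1.0], 134), ([463.0, 238.0, 1.0], 133)]
258 [([469.0, 209.0, 1.0], 135), ([468.0, 215.0, 3.0], 131), ([468.0, 221.0, 0.0], 139), ([468.0, 227.0, 0.0], 136), ([466.0, 233.0, 2.0], 141), ([466.0, 239.0, 2.0], 136)]
264 [([473.0, 210.0, 1.0], 140), ([472.0, 215.0, 1.0], 140), ([472.0, 221.0, 0.0], 141), ([472.0, 227.0, 0.0], 137), ([471.0, 233.0, 0.0], 134), ([469.0, 239.0, 3.0], 141)]
270 [([469.0, 211.0, 22.0], 60), ([476.0, 216.0, 1.0], 140), ([476.0, 222.0, 0.0], 144), ([475.0, 228.0, 2.0], 139), ([474.0, 234.0, 1.0], 134), ([473.0, 240.0, 2.0], 142)]
276 [([471.0, 212.0, 27.0], 31), ([480.0, 216.0, 1.0], 142), ([480.0, 222.0, -0.0], 134), ([479.0, 228.0, 1.0], 134), ([478.0, 234.0, 2.0], 139), ([477.0, 240.0, 1.0], 141)]
282 [([472.0, 212.0, 32.0], 41), ([484.0, 217.0, 1.0], 134), ([460.0, 222.0, 59.0], 148), ([461.0, 227.0, 55.0], 65), ([460.0, 231.0, 56.0], 121), ([458.0, 235.0, 60.0], 146)]
288 [([489.0, 211.0, 1.0], 130), ([460.0, 218.0, 66.0], 144), ([459.0, 223.0, 66.0], 145), ([461.0, 227.0, 62.0], 33), ([460.0, 231.0, 62.0], 107), ([458.0, 235.0, 66.0], 148)]
```

View pics/w14c.png

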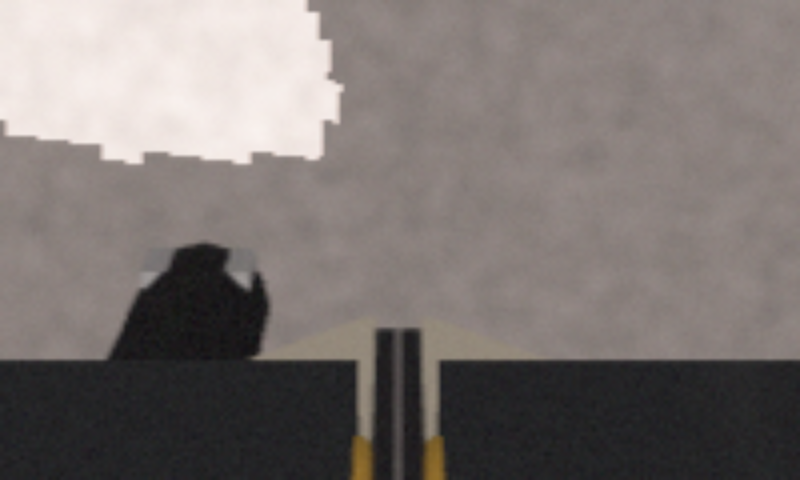

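The post now stands beside the fingers on the lock side, at crop (200,300), with its edge at y of about 212, so it is being pushed. I continue in small steps until the stop.

```bash

python3 -m pendant '[{"linear":[0.4,-4,0],"twist":0},{"linear":[0.9,-8,0],"twist":0},{"linear":[0.9,-8,0],"twist":0}]'; python3 f.py
python3 -m pendant '[{"linear":[0.3,-3,0],"twist":0},{"linear":[0.5,-5,0],"twist":0},{"linear":[0.5,-5,0],"twist":0}]'; python3 f.py
python3 - <<'E'
from m import *
c=cap('wrist'); W=cloud(c); h=hsv(c)
m=(h[...,2]<50)&(W[...,2]>18)&(W[...,2]<75)&(W[...,1]>150)&(abs(W[...,0]-470)<15); m[:,300:]=0; Q=W[m]; print(len(Q),Q.min(0).round(1),Q.max(0).round(1))
E
```

```text
time: 20.58
tool_pos: [470.3, 220.7, 25.9]
tcp_rot: [-3.141, 0.0, 1.68]
contact_force: [0.2, 0.3, 0.4]
grip_width: 0.3
20.57 F [0.17 0.28 0.45] M [ 0.056 -0.112  0.018] yaw 96.24 w 0.28 [470.3 220.7  25.9]
time: 20.95
tool_pos: [470.8, 215.9, 25.9]
tcp_rot: [-3.142, 0.0, 1.68]
contact_force: [0.1, 0.0, -0.2]
grip_width: 0.7
20.95 F [ 0.09  0.02 -0.23] M [ 0.131 -0.101 -0.028] yaw 96.25 w 0.68 [470.8 215.9  25.9]
774 [466.2 182.5  19. ] [473.7 199.3  59. ]
```

```bash

python3 -m pendant '[{"linear":[0.1,-1,0],"twist":0},{"linear":[0.2,-2,0],"twist":0},{"linear":[0.2,-2,0],"twist":0}]'; python3 f.py
python3 -m pendant '[{"linear":[0.1,-1,0],"twist":0},{"linear":[0.2,-2,0],"twist":0},{"linear":[0.2,-2,0],"twist":0}]'; python3 f.py
```

```text
time: 21.38
tool_pos: [471.0, 214.3, 26.0]
tcp_rot: [3.141, -0.0, 1.68]
contact_force: [-0.8, 2.4, -0.1]
grip_width: 0.3
21.38 F [-0.82  2.39 -0.09] M [ 0.497 -0.064 -0.032] yaw 96.25 w 0.32 [471.  214.3  26. ]
time: 21.75
tool_pos: [471.1, 214.1, 26.0]
tcp_rot: [3.141, -0.003, 1.679]
contact_force: [-1.5, 11.7, -1.0]
grip_width: 0.1
21.75 F [-1.47 11.69 -1.02] M [2.006 0.097 0.012] yaw 96.23 w 0.08 [471.1 214.1  26. ]
```

The force rises sharply to 12 N and the tool stops, so the bar is on its end stop. I back off, retreat up, and check everything.

```bash

python3 -m pendant '[{"linear":[-1,10,0],"twist":0},{"linear":[-4,35,0],"twist":0},{"linear":[-4,35,0],"twist":0},{"linear":[-4,35,50],"twist":0},{"linear":[-4,35,110],"twist":0},{"linear":[-4,35,160],"twist":0},{"linear":[-60,35,180],"twist":0},{"linear":[-100,35,180],"twist":0},{"linear":[-100,35,180],"twist":0},{"linear":[-100,35,180],"twist":0}]'; python3 f.py
python3 - <<'E'
from m import *
c=cap('top'); s=cap('scene'); cv2.imwrite('pics/top15.png',c['frame']); cv2.imwrite('pics/s15.png',s['frame'])
D=pickle.load(open('d0.pkl','rb'))
ex=np.array([.9917,.1288]); ey=np.array([-.1288,.9917])
for c,n0 in((c,'top'),(s,'scene')):
  W=cloud(c); h=hsv(c)
  for n,(a,b) in COL.items():
    m=(h[...,0]>=a)&(h[...,0]<=b)&(h[...,1]>130)&(W[...,2]>124)&(W[...,2]<145)&(W[...,1]<-90)&(W[...,1]>-450)&(W[...,0]>400)&(W[...,0]<520); Q=W[m]
    if len(Q)>10: r=rect(Q); d=r[0]-[457.6,-272.1]; print(n,'z',np.percentile(Q[:,2],90).round(1),'rack',(d@ex).round(1),(d@ey).round(1))
  r=((h[...,0]<5)|(h[...,0]>175))&(h[...,1]>180); Q=W[r]; Q=Q[~np.isnan(Q).any(1)]; Q=Q[(Q[:,2]>3)&(Q[:,2]<60)&(np.hypot(Q[:,0]-539,Q[:,1]-75)<130)]; print(n0,'latch bearing',len(Q),np.degrees(np.arctan2(Q[:,1]-75.2,Q[:,0]-539)).mean().round(1))
  for tag,cc in(('before',D[n0]),('after',c)):
    WW=cloud(cc); m=(WW[...,2]>66)&(WW[...,2]<84)&(hsv(cc)[...,2]<70)&(abs(WW[...,0]-472)<16)&(WW[...,1]>165)&(WW[...,1]<240); Q=WW[m]; print(n0,'post',tag,len(Q),np.median(Q,0).round(1) if len(Q) else '')
  a=cv2.absdiff(c['frame'],D[n0]['frame']).max(2)
E
```

```text
time: 23.0
tool_pos: [371.9, 246.8, 206.1]
tcp_rot: [3.141, 0.0, 1.68]
contact_force: [-0.3, -0.3, -0.6]
grip_width: 0.0
23.0 F [-0.35 -0.27 -0.61] M [ 0.119 -0.159 -0.03 ] yaw 96.24 w 0.04 [371.9 246.8 206.1]
yellow z 135.7 rack -0.3 -116.0
green z 135.8 rack -0.9 0.9
orange z 135.8 rack -2.0 121.5
top latch bearing 381 44.1
top post before 45 [470.8 217.6  77. ]
top post after 48 [473.9 188.2  77. ]
yellow z 139.3 rack 2.3 -116.4
green z 139.6 rack 1.0 0.3
orange z 139.6 rack -1.1 120.5
scene latch bearing 446 42.7
scene post before 46 [475.6 219.8  76.6]
scene post after 44 [478.6 190.   76.8]
```

View pics/s15.png

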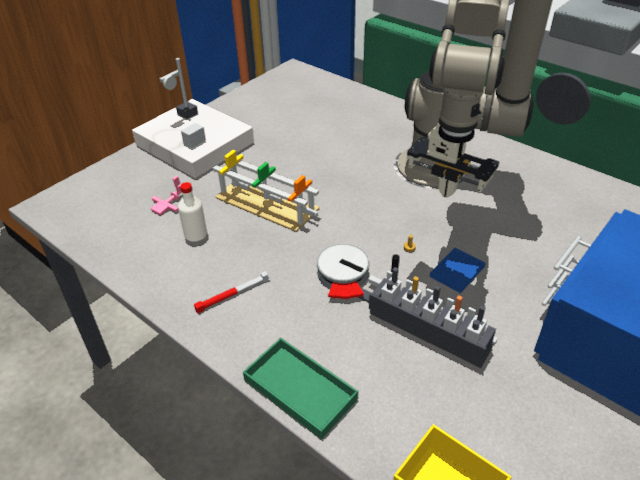

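The bar has moved 29.6 mm, the latch is about 72° (1.25 rad) open, all three keys hang on the rack, and the bystanders look unmoved. Handing in.

```bash
python3 -c "
from plant import bot; print(bot.close_job())"
```

```text
the job is handed in; nothing more can be done
None
```

The job is done and handed in at about 23 s of the 72 s allowed. No verdict was reported.

**What I did:** I tried the orange key first, since it was already in the lock, and it was the one that fits. I turned it clockwise to about 80° with very little torque and the red latch swung open. I then turned it back and hung it on the rack's free place. Finally I pushed the black post towards the lock until the force rose to 12 N at the bar's end stop. The yellow and green keys were never touched.

**Last checks:**
- **Latch:** open by about 72° (1.25 rad), against the required 1.1 rad.
- **Comb bar:** the post moved 29.6 mm, against the required 24 mm.
- **Keys:** all three hang at the right height, within 2.5 mm of the gap's middle, at y of about -116, +1 and +121 mm.
- **Bystanders:** they look unmoved in the final picture; I compared by eye and did not measure them.
- **Robot:** clear of everything.

**What went wrong or disagreed:**
- The first push passed over the post. The fingertips appeared about 27 mm above the reported tool point, so I pushed again 25 mm lower.
- On the orange key the fingers closed while the hand was already turning, leaving a harmless offset of 2 to 3° in the grip.
- The side camera read heights 3 to 4 mm higher than the top camera.

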